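# Load the breakfast caddy in reverse order

## Task

Move the four breakfast things (pepper mill, salt shaker, tea tin and honey jar) from the black rack into the white caddy, one to a compartment and in the reverse of their order on the rack, because the caddy is turned round when it goes to the table: the one leftmost on the rack (as the robot sees it) goes into the rightmost compartment, the second from the left into the second from the right, and so on. Leave each standing upright on the caddy's floor, and tip none of them over on the way.

Things in the scene. Friction and masses are not known exactly. Their poses are not given: they have to be found in the camera images.
- mill: pepper mill of dark wood, 135 mm tall, foot 52 mm across, waist 36 mm at 72 to 84 mm up, straight round head 44 mm across from 92 to 126 mm up (grip here), small steel button on top; 140 to 260 g; loose; axis vertical, origin at the centre of its underside
- salt: salt shaker, upright white ceramic cylinder 42 mm across with a domed steel cap, 85 mm tall (straight up to 76 mm); 130 to 240 g; loose; axis vertical, origin at the centre of its underside
- tin: square tea tin of bare aluminium, 50 x 50 mm, 100 mm tall, straight-sided, dark seam under its lid; 150 to 290 g; loose; axis vertical, origin at the centre of its underside; x and y axes square to its sides, turned at most 0.1 rad from the rack's at the start
- honey: squat amber glass honey jar with a steel lid, 54 mm across (neck 46 mm at 58 to 64 mm up), 78 mm tall, lid from 64 to 78 mm up; 200 to 360 g; loose; axis vertical, origin at the centre of its underside
- coaster_mill: cork coaster of the pepper mill, 4 mm thick, a 50 mm square set cornerwise. It is fixed on the rack, under the mill at the start, and stays when that is taken, so it keeps showing that one's place in the row. Origin at the centre of its underside.
- coaster_salt: cork coaster of the salt shaker, 4 mm thick, small round, 52 mm across. It is fixed on the rack, under the shaker at the start, and stays when that is taken, so it keeps showing that one's place in the row. Origin at the centre of its underside.
- coaster_tin: cork coaster of the tin, 4 mm thick, 62 mm square, in line with the rack. It is fixed on the rack, under the tin at the start, and stays when that is taken, so it keeps showing that one's place in the row. Origin at the centre of its underside.
- coaster_honey: cork coaster of the honey jar, 4 mm thick, large round, 74 mm across. It is fixed on the rack, under the jar at the start, and stays when that is taken, so it keeps showing that one's place in the row. Origin at the centre of its underside.
- rack: black steel rack under the row, 90 x 350 mm, floor 6 mm thick, wire rails along both long sides to 24 mm up. Fixed. Origin at the centre of its underside; y along the row to the robot's left (turned up to 9 degrees), x away from the robot. Places (coasters) at y = +127.5, +42.5, -42.5, -127.5 mm and x = 0, give or take 3 mm. Nearer the robot than the caddy, or farther.
- caddy: white caddy, 90 x 345 mm, black end handles (to 193 mm from centre); four compartments 80 x 80 mm inside, wooden floor 6 mm above the worktop, walls 5 mm thick, to 22 mm up. Fixed, empty. Origin at the centre of its underside; y along the row to the robot's left (turned up to 9 degrees), x away from the robot. Compartment centres at y = +127.5, +42.5, -42.5, -127.5 mm, x = 0.
Mind the look-alikes: they are no part of the job. What is shaped like the tin but red is not meant. Several things have the shape of the mill; the one meant has the colours described above.

How it is judged (in metres and radians):
At the end, for the whole second after the job is handed in: Each thing is at rest (under 20 mm/s, 0.2 rad/s), upright (within 0.12 rad), underside under 12 mm above the caddy's, centre within 22 mm of a compartment's along and across: the thing whose coaster is n-th from the left on the rack is n-th from the right in the caddy (((y of coaster_mill in the frame of rack between 0.0975 and 0.1575 m and y of mill in the frame of caddy between -0.1495 and -0.1055 m) or (y of coaster_mill in the frame of rack between 0.0125 and 0.0725 m and y of mill in the frame of caddy between -0.0645 and -0.0205 m) or (y of coaster_mill in the frame of rack between -0.0725 and -0.0125 m and y of mill in the frame of caddy between 0.0205 and 0.0645 m) or (y of coaster_mill in the frame of rack between -0.1575 and -0.0975 m and y of mill in the frame of caddy between 0.1055 and 0.1495 m)) and x of mill in the frame of caddy between -0.022 and 0.022 m and z of each of mill, salt, tin, honey in the frame of caddy below 0.012 m and angle between each of mill, salt, tin, honey's own z axis and vertical below 0.12 rad and linear speed of each of mill, salt, tin, honey below 0.02 m/s and angular speed of each of mill, salt, tin, honey below 0.2 rad/s and ((y of coaster_salt in the frame of rack between 0.0975 and 0.1575 m and y of salt in the frame of caddy between -0.1495 and -0.1055 m) or (y of coaster_salt in the frame of rack between 0.0125 and 0.0725 m and y of salt in the frame of caddy between -0.0645 and -0.0205 m) or (y of coaster_salt in the frame of rack between -0.0725 and -0.0125 m and y of salt in the frame of caddy between 0.0205 and 0.0645 m) or (y of coaster_salt in the frame of rack between -0.1575 and -0.0975 m and y of salt in the frame of caddy between 0.1055 and 0.1495 m)) and x of salt in the frame of caddy between -0.022 and 0.022 m and ((y of coaster_tin in the frame of rack between 0.0975 and 0.1575 m and y of tin in the frame of caddy between -0.1495 and -0.1055 m) or (y of coaster_tin in the frame of rack between 0.0125 and 0.0725 m and y of tin in the frame of caddy between -0.0645 and -0.0205 m) or (y of coaster_tin in the frame of rack between -0.0725 and -0.0125 m and y of tin in the frame of caddy between 0.0205 and 0.0645 m) or (y of coaster_tin in the frame of rack between -0.1575 and -0.0975 m and y of tin in the frame of caddy between 0.1055 and 0.1495 m)) and x of tin in the frame of caddy between -0.022 and 0.022 m and ((y of coaster_honey in the frame of rack between 0.0975 and 0.1575 m and y of honey in the frame of caddy between -0.1495 and -0.1055 m) or (y of coaster_honey in the frame of rack between 0.0125 and 0.0725 m and y of honey in the frame of caddy between -0.0645 and -0.0205 m) or (y of coaster_honey in the frame of rack between -0.0725 and -0.0125 m and y of honey in the frame of caddy between 0.0205 and 0.0645 m) or (y of coaster_honey in the frame of rack between -0.1575 and -0.0975 m and y of honey in the frame of caddy between 0.1055 and 0.1495 m)) and x of honey in the frame of caddy between -0.022 and 0.022 m); the robot touches nothing.
It fails at once if the pepper mill is tipped over (more than 0.7 rad from upright) (angle between mill's own z axis and vertical above 0.7 rad).
It fails at once if the salt shaker is tipped over (more than 0.7 rad from upright) (angle between salt's own z axis and vertical above 0.7 rad).
It fails at once if the tea tin is tipped over (more than 0.7 rad from upright) (angle between tin's own z axis and vertical above 0.7 rad).
It fails at once if the honey jar is tipped over (more than 0.7 rad from upright) (angle between honey's own z axis and vertical above 0.7 rad).
It also fails if it takes over 112 s, if anything falls off the work surface, if the arm or the gripper's body presses on something with over 40 N, if the wrist force passes 120 N, or if a joint passes its speed limit or range.

## Robot

A 6-joint arm with a two-finger parallel gripper is mounted at the origin on the work surface. World frame = base frame: x ahead of the robot, y to its left, z up, the work surface at z = 0. Lengths are in mm, angles in rad, forces in N, time in s.
With the tool pointing down it reaches from about 375 to 925 mm from the base axis. Payload 5.7 kg.
Tool frame: the origin (TCP) lies on the centre line of the jaws, within the pads' length; the fingertips stand 8 mm ahead of it and the grasp point (between the pads) lies 11 mm behind it (manip.tcp_to_tips is the distance from the TCP to the fingertips, in mm); z points along the fingers, y is the line along which they close (so a half turn about z gives the same grasp; the last joint's range is limited). The gripper opens to 85 mm and grips with 20 to 120 N. Pads are 22 mm wide; open, the fingers measure 114 mm over their backs; the gripper's body (76 mm by 85 mm) begins 54 mm behind the grasp point. The pads swing forward as they close: fully open they stand 13 mm farther back than shut.
Start: joints at [-1.365, 0.359, 1.51, -0, 1.272, -0.115], TCP at [189.18, -569.364, 239.267] pointing down, gripper open.
Joint ranges: [-2.97, 2.97], [-1.01, 2.36], [0.21, 2.38], [-0.96, 4.11], [0.2, 2.71], [-2.98, 2.98]. Speed limits (rad/s): [2.39, 2.39, 3.14, 3.14, 3.14, 3.14].

## Interface

Orientations are given as a rotation vector (axis times angle).
In Python, from cell import manip gives the robot as it stands.
- The arm moves only by the tool jog_arm, never from a script. Its argument "plan" is a list of rows, each a list of 3 entries, a list of its own where there are three numbers: the shift along the tool's x, y, z as a fraction of full scale, then the turn, a rotation vector about the tool's x, y, z as a fraction of full scale, then the finger opening in mm, from 0 to 85.4. In form: [[[x, y, z], [rx, ry, rz], claw], ...]. A call has exactly 8 rows; each row shifts and turns the commanded pose from where the row before left it, along the tool's axes as they then stand; what a row does not reach is not made up. Full scale, the value 1, is 0.04 m for a shift and 8 degrees for a turn. A row lasts 1/10 s, in which the tool goes at most 50 mm and 8.59 degrees, less where a joint would pass 70% of its speed; a pose out of reach is approached as far as the arm can. A call with a number of a shift or a turn outside -1 to 1 is refused whole. A call with a gripper value outside its range is refused whole. The fingers move at their own pace and stop on an object; "newtons" is the grip in N (left out, the last holds). Time passes only in rows, so rows that do not move let the fingers close, or fill a call up. It gives the time, the measured TCP pose, the force, the opening and the grip force at its end, in the units of the state.
- manip.observe(): the state, without advancing time (a new reading comes with each control period).
- manip.read_camera(name): name is "side" or "top" or "wrist"; returns a dict with "img" (480x640x3 uint8, red, green, blue), "depth" (480x640 float32, mm along the optical axis (not along the pixel's ray), 0 where there is no reading), "mtx" (3x3 intrinsics, pixels), "origin" and "orientation" of the camera in the world. Camera axes: x right, y down, z forward; pixel columns grow to the right and rows downward; lengths in mm; the calibration is good to about 2 mm. A picture is of the moment at which its call begins.
- manip.hand_in(): hands the job in; it is judged then, once.
The state is a dict: "time_s": time; "q": joint angles; "dq": joint speeds; "joint_torque": joint torques, N m; "position": TCP position; "tcp_rot": TCP orientation; "wrist_force": force on the tool from outside, world axes, zero at the start; "torque": the same for the moment, N m; "gripper_width": finger opening in mm; "gripper_force": force on a finger pad.
Only numpy, scipy, OpenCV 4.12 (cv2) and the standard library are available. Lean on these libraries where they do the work, as an engineer would, in place of code of your own. Each camera call takes 0.05 s, during which the arm holds its last target. There are 200 camera calls.

## Working session

There is one attempt and no reset: what is moved stays moved. The work goes in short steps, Python scripts to look and compute and a tool call to move; the robot and the scene stay as the last step left them, time stands still between calls to the robot, and variables do not carry over. Pictures are saved under pics/ and viewed, at most 14 in all, crops included, and the job is handed in when it is done.

Besides the shell and the picture viewer there is one more tool, called after "Call:" as name(argument=value, ...) on one line, values as JSON. jog_arm: Moves the arm, as the interface text tells. Its arguments: {"type":"object","properties":{"plan":{"type":"array","items":{"type":"array"}},"newtons":{"type":"number"}},"required":["plan"]}

```bash
mkdir -p pics; ls; python3 - <<'E'
from cell import manip
import cv2,numpy as np
o=manip.observe();print(o['position'],o['tcp_rot'],o['gripper_width'],manip.tcp_to_tips)
for n in ['top','side']:
    c=manip.read_camera(n);cv2.imwrite(f'pics/{n}0.png',c['img'][:,:,::-1]);print(n,c['mtx'],c['origin'],c['orientation'])
    np.savez(f'{n}0.npz',**c)
E
```

```text
pics
[ 189.04006701 -568.73878408  238.44380554] [-3.09943778e+00 -5.01349219e-01  1.26481094e-04] 85.43772021081898 8.0
top [[444.53547603   0.         317.53235661]
 [  0.         444.53547603 233.91540981]
 [  0.           0.           1.        ]] [507.29036054  -9.69914021 731.91702507] [-2.15686077  2.15359593 -0.18086731]
side [[611.30773356   0.         319.80887563]
 [  0.         611.30773356 228.19633788]
 [  0.           0.           1.        ]] [571.87944483 692.06208306 611.26518429] [-0.09573003  2.83328038 -1.33579593]
```

View pics/top0.png

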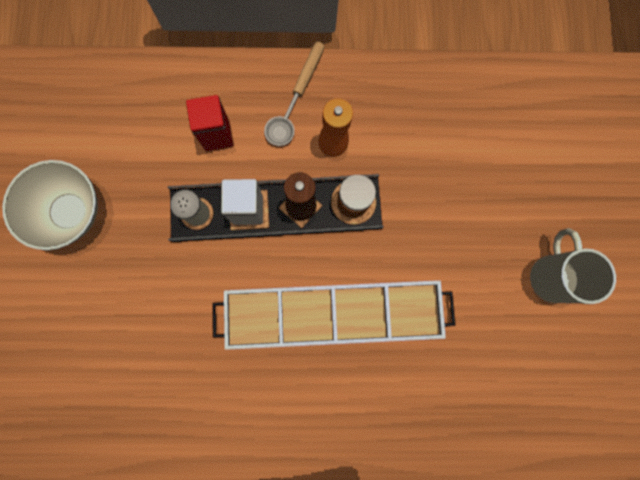

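View pics/side0.png

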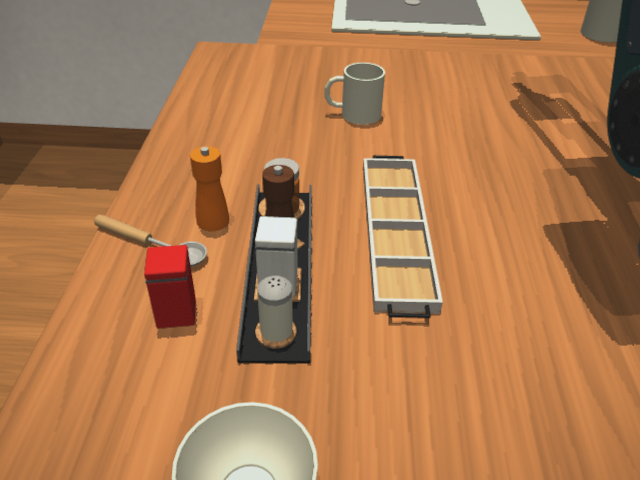

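The rack in the top view holds, left to right: salt (186,207), aluminium tin (239,197), dark mill (300,190), honey (357,192). The look-alikes are the red tin (209,122) and the orange mill (336,125), both off the rack. The caddy is centred near (334,315). The targets are salt to the right compartment, tin second from right, mill second from left and honey to the left.

```bash
cat > h.py <<'E'
import numpy as np,cv2
from scipy.spatial.transform import Rotation as R
def cloud(c):
    v,u=np.mgrid[:480,:640];d=c['depth'].astype(float);K=c['mtx']
    P=np.dstack([(u-K[0,2])/K[0,0]*d,(v-K[1,2])/K[1,1]*d,d])
    o=c['orientation'];o=R.from_rotvec(o) if np.size(o)==3 else R.from_matrix(o)
    W=o.apply(P.reshape(-1,3)).reshape(P.shape)+c['origin'];W[d==0]=np.nan
    return W
def rect(p): 
    (c,s,a)=cv2.minAreaRect(p[:,:2].astype(np.float32)); return np.round(c,1),np.round(s,1),round(a,2)
E
python3 - <<'E'
from h import *
t=dict(np.load('top0.npz'));s=dict(np.load('side0.npz'))
W=cloud(t);I=t['img'].astype(int)
def box(u0,v0,u1,v1,z0,z1,W=W,m=True):
    w=W[v0:v1,u0:u1];k=(w[...,2]>z0)&(w[...,2]<z1)
    return w[k&(m if m is True else m[v0:v1,u0:u1])]
for n,b in dict(salt=(165,180,216,240,68,95),tin=(216,170,262,235,92,110),mill=(280,165,320,230,85,145),honey=(330,165,385,225,68,90)).items():
    p=box(*b);print(n,len(p),rect(p),'z',np.percentile(p[:,2],[5,50,95]).round(1))
g=I.max(2);sat=I.max(2)-I.min(2)
p=box(205,270,460,360,14,30,m=(g>130)&(sat<40));print('caddy rim',len(p),rect(p),np.median(p[:,2]))
p=box(150,160,400,250,2,30,m=(g<45));print('rack',len(p),rect(p),np.median(p[:,2]))
cork=box(165,170,385,250,7,14,m=(sat>40)&(g>60));print('cork',rect(cork))
Ws=cloud(s)
for n,b in dict(salt=(255,265,300,350,20,90),tin=(252,215,300,300,30,105),mill=(262,160,296,215,85,130)).items():
    p=box(*b,W=Ws);print('side',n,rect(p),np.percentile(p[:,2],[5,95]))
cv2.imwrite('pics/crop.png',cv2.resize(t['img'][80:250,160:400,::-1],None,fx=3,fy=3))
E
```

```text
salt 622 (array([647.2, 172.3]), array([40.7, 40.7]), 44.89) z [73.9 90.2 94.7]
tin 724 (array([654.,  90.]), array([49.9, 50.3]), 0.64) z [ 96.8 109.  109.9]
mill 868 (array([660.6,   2.5]), array([42.8, 43. ]), 2.69) z [113.6 135.9 138.7]
honey 990 (array([666.3, -82.4]), array([52.9, 52.9]), 80.26) z [84.4 87.9 89.6]
caddy rim 2315 (array([485., -51.]), array([ 90. , 348.5]), 2.69) 21.916949313700684
rack 2523 (array([657. ,  44.7]), array([ 89.1, 344.1]), 3.72) 6.15821109340402
cork (array([655.1,  44.2]), array([ 71.8, 348.7]), 3.85)
side salt (array([653. , 139.2]), array([ 50.4, 115.5]), 1.57) [25.54798489 88.30932076]
side tin (array([654.2,  98.9]), array([ 50.8, 192.3]), 1.55) [ 47.80982065 100.2048634 ]
side mill (array([665. , -37.9]), array([ 47.5, 132.3]), 5.2) [ 87.17620934 127.93036574]
```

View pics/crop.png

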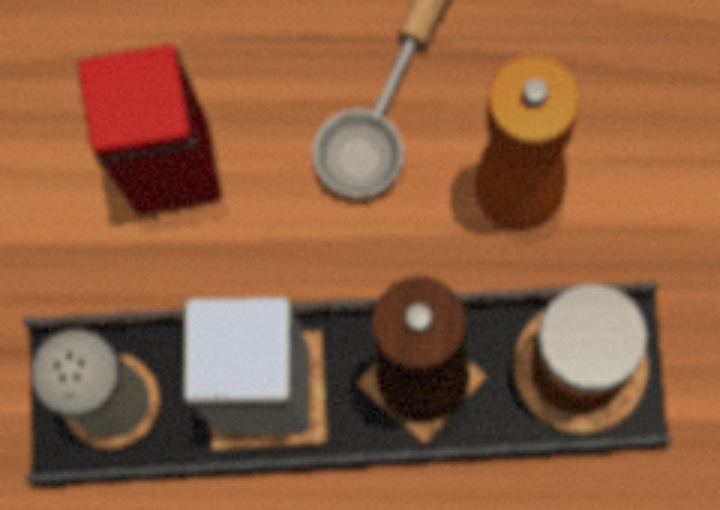

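The crop confirms it: the dark-wood mill, aluminium tin, salt and honey stand on the rack, and the red tin and orange mill are off it. Next I turn the tool so that it closes along world x, which keeps the fingers clear of neighbours.

Call:
jog_arm(plan=[[[0,0,0],[0,0,-1],85],[[0,0,0],[0,0,-1],85],[[0,0,0],[0,0,-1],85],[[0,0,0],[0,0,-1],85],[[0,0,0],[0,0,-1],85],[[0,0,0],[0,0,-1],85],[[0,0,0],[0,0,-1],85],[[0,0,0],[0,0,-1],85]], newtons=40)

```text
time_s: 0.9
position: [189.1, -569.0, 238.8]
tcp_rot: [-2.357, -2.075, -0.001]
wrist_force: [-0.3, -0.6, 0.5]
gripper_width: 85.1
gripper_force: 0.0
```

Call:
jog_arm(plan=[[[0,0,0],[0,0,-0.95],85],[[0.5,0.8,0],[0,0,0],85],[[0.8,0.8,0],[0,0,0],85],[[0.8,0.8,0],[0,0,0],85],[[0.8,0.8,0],[0,0,0],85],[[0.8,0.8,0],[0,0,0],85],[[0.8,0.8,0],[0,0,0],85],[[0.5,0.5,0],[0,0,0],85]])

```text
time_s: 1.7
position: [402.7, -366.7, 239.0]
tcp_rot: [-2.219, -2.222, -0.002]
wrist_force: [0.1, -1.0, 0.3]
gripper_width: 85.2
gripper_force: 0.0
```

Call:
jog_arm(plan=[[[1,0.5,0],[0,0,0],85],[[1,0.5,0],[0,0,0],85],[[1,0.5,0],[0,0,0],85],[[1,0.5,0],[0,0,0],85],[[1,0.5,0],[0,0,0],85],[[1,0.5,0],[0,0,0],85],[[1,0.5,0],[0,0,0],85],[[1,0.5,0],[0,0,0],85]])

```text
time_s: 2.5
position: [561.6, -47.7, 239.0]
tcp_rot: [-2.221, -2.221, 0.001]
wrist_force: [1.3, 0.4, -0.9]
gripper_width: 84.8
gripper_force: 0.0
```

Call:
jog_arm(plan=[[[1,0.4,0],[0,0,0],85],[[1,0.4,0],[0,0,0],85],[[1,0.4,0],[0,0,0],85],[[1,0.4,0],[0,0,0],85],[[0.8,0.3,0],[0,0,0],85],[[0.6,0.2,0],[0,0,0],85],[[0,0,0],[0,0,0],85],[[0,0,0],[0,0,0],85]])

```text
time_s: 3.3
position: [644.9, 166.7, 238.6]
tcp_rot: [-2.22, -2.222, 0.002]
wrist_force: [0.5, 0.1, -0.7]
gripper_width: 85.4
gripper_force: 0.0
```

Close look from the wrist over the salt, to correct.

```bash
python3 - <<'E'
from cell import manip
from h import *
c=manip.read_camera('wrist');cv2.imwrite('pics/w1.png',c['img'][:,:,::-1]);np.savez('w1.npz',**c)
W=cloud(c);P=W.reshape(-1,3)
for n,(x,y),z in [('salt',(647,172),(70,98)),('tin',(654,90),(92,112)),('mill',(660,2.5),(100,137)),('honey',(666,-82),(68,92))]:
    k=(abs(P[:,0]-x)<40)&(abs(P[:,1]-y)<38)&(P[:,2]>z[0])&(P[:,2]<z[1])
    if k.sum()>20: print(n,k.sum(),rect(P[k]),P[k,2].max())
E
```

```text
salt 2971 (array([647.6, 173.9]), array([40.8, 41.6]), 1.38) 97.79537135891673
tin 5096 (array([654.4,  91.6]), array([50.1, 50.5]), 0.87) 111.99278159506719
mill 2763 (array([659.4,  14.8]), array([43.6, 24.3]), 10.53) 136.99927554716263
```

View pics/w1.png

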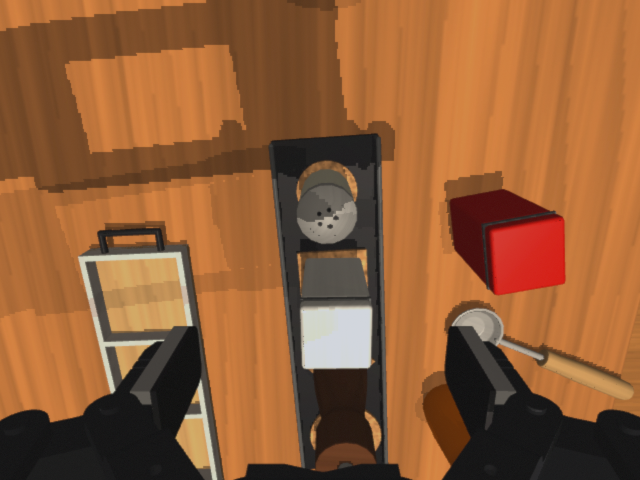

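The wrist view shows the salt at (327,215) with the tin below it in line, and the fingers on either side in x. It agrees with the top camera within 2 mm. Descend.

Call:
jog_arm(plan=[[[0.16,0.06,0],[0,0,0],80],[[0,0,0.9],[0,0,0],80],[[0,0,0.9],[0,0,0],80],[[0,0,0.9],[0,0,0],80],[[0,0,0.9],[0,0,0],80],[[0,0,0.6],[0,0,0],80],[[0,0,0.4],[0,0,0],80],[[0,0,0],[0,0,0],80]], newtons=40)

```text
time_s: 4.15
position: [646.2, 172.0, 53.1]
tcp_rot: [-2.221, -2.218, 0.005]
wrist_force: [-0.5, 0.9, -0.4]
gripper_width: 80.1
gripper_force: 0.0
```

Call:
jog_arm(plan=[[[0,0,0],[0,0,0],30],[[0,0,0],[0,0,0],30],[[0,0,0],[0,0,0],30],[[0,0,0],[0,0,0],30],[[0,0,0],[0,0,0],30],[[0,0,0],[0,0,0],30],[[0,0,0],[0,0,0],30],[[0,0,0],[0,0,0],30]])

```text
time_s: 4.95
position: [648.9, 173.1, 57.2]
tcp_rot: [2.221, 2.22, 0.004]
wrist_force: [-1.2, -0.9, 7.1]
gripper_width: 41.1
gripper_force: 40.1
```

Call:
jog_arm(plan=[[[0,0,-0.8],[0,0,0],30],[[0,-0.4,-0.8],[0,0,0],30],[[0,-0.8,0],[0,0,0],30],[[0,-0.8,0],[0,0,0],30],[[-0.4,-0.8,0],[0,0,0],30],[[-0.8,-0.7,0],[0,0,0],30],[[-0.8,-0.4,0],[0,0,0],30],[[-0.8,0,0],[0,0,0],30]])

```text
time_s: 5.75
position: [488.0, 60.5, 119.4]
tcp_rot: [-2.219, -2.221, 0.003]
wrist_force: [0.6, -0.6, -1.4]
gripper_width: 40.8
gripper_force: 41.3
```

Call:
jog_arm(plan=[[[-0.8,0,0],[0,0,0],30],[[-0.8,0,0],[0,0,0],30],[[-0.8,0,0],[0,0,0],30],[[-0.8,0,0],[0,0,0],30],[[-0.8,0,0],[0,0,0],30],[[-0.8,0,0],[0,0,0],30],[[-0.7,0,0],[0,0,0],30],[[-0.4,0,0],[0,0,0],30]])

```text
time_s: 6.55
position: [492.1, -177.3, 119.8]
tcp_rot: [2.222, 2.218, 0.0]
wrist_force: [0.5, -0.4, -3.1]
gripper_width: 40.7
gripper_force: 41.3
```

Call:
jog_arm(plan=[[[0,0,0.6],[0,0,0],30],[[0,0,0.5],[0,0,0],30],[[0,0,0.3],[0,0,0],30],[[0,0,0.1],[0,0,0],30],[[0,0,0.1],[0,0,0],30],[[0,0,0],[0,0,0],30],[[0,0,0],[0,0,0],30],[[0,0,0],[0,0,0],30]])

```text
time_s: 7.35
position: [492.2, -175.2, 55.9]
tcp_rot: [2.221, 2.221, 0.001]
wrist_force: [-0.0, 0.6, -1.8]
gripper_width: 41.0
gripper_force: 41.4
```

```bash
python3 - <<'E'
from cell import manip
from h import *
for n in ['top','side']:
    c=manip.read_camera(n)
    v=c['img'] if n=='side' else c['img']
    cv2.imwrite(f'pics/p1{n}.png',cv2.resize(v[100:360,200:520,::-1],None,fx=2,fy=2))
print(manip.observe()['position'],manip.observe()['wrist_force'])
E
```

```text
[ 492.05268587 -175.17478989   55.78569707] [-0.04893909 -0.50597873 -2.53017196]
```

View pics/p1side.png

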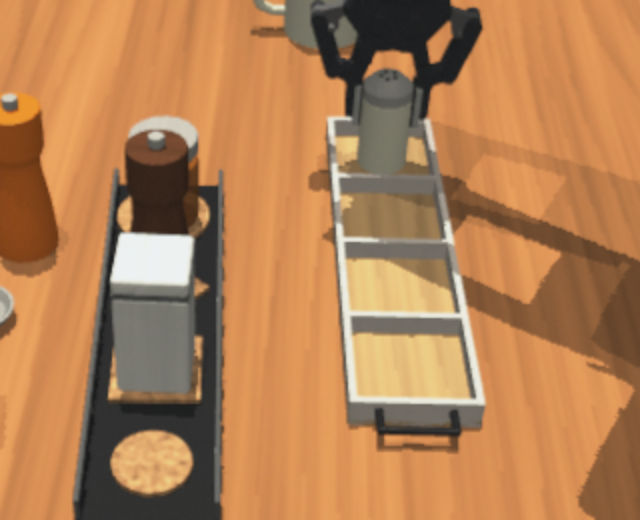

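The salt is held in the far compartment at crop (385,130), with its coaster bare at (150,460). It isn't carrying load yet, so I lower it gently to contact.

Call:
jog_arm(plan=[[[-0.06,0,0.03],[0,0,0],30],[[0,0,0.03],[0,0,0],30],[[0,0,0.02],[0,0,0],30],[[0,0,0],[0,0,0],30],[[0,0,0],[0,0,0],30],[[0,0,0],[0,0,0],30],[[0,0,0],[0,0,0],30],[[0,0,0],[0,0,0],30]])

```text
time_s: 8.25
position: [492.0, -177.9, 53.2]
tcp_rot: [2.221, 2.22, 0.0]
wrist_force: [-3.2, 0.7, 10.6]
gripper_width: 41.0
gripper_force: 42.2
```

Call:
jog_arm(plan=[[[0,0,0],[0,0,0],80],[[0,0,0],[0,0,0],80],[[0,0,0],[0,0,0],80],[[0,0,0],[0,0,0],80],[[0,0,-0.3],[0,0,0],80],[[0,0,-0.9],[0,0,0],80],[[0,0,-0.9],[0,0,0],80],[[0,0,-0.9],[0,0,0],80]])

```text
time_s: 9.05
position: [491.5, -177.3, 174.0]
tcp_rot: [-2.222, -2.221, -0.0]
wrist_force: [1.1, -0.9, 1.4]
gripper_width: 80.0
gripper_force: 0.0
```

Call:
jog_arm(plan=[[[0.9,0.5,0],[0,0,0],80],[[0.9,0.5,0],[0,0,0],80],[[0.9,0.5,0],[0,0,0],80],[[0.9,0.6,0],[0,0,0],80],[[0.9,0.6,0],[0,0,0],80],[[0.9,0.6,0],[0,0,0],80],[[0.8,0.5,0],[0,0,0],80],[[0.53,0.25,0],[0,0,0],80]])

```text
time_s: 9.85
position: [655.4, 94.3, 173.0]
tcp_rot: [2.22, 2.222, 0.003]
wrist_force: [-0.4, -0.1, 0.8]
gripper_width: 80.0
gripper_force: 0.0
```

Call:
jog_arm(plan=[[[-0.08,-0.02,0],[0,0,0],80],[[0,0,0.9],[0,0,0],80],[[0,0,0.9],[0,0,0],80],[[0,0,0.6],[0,0,0],80],[[0,0,0.3],[0,0,0],80],[[0,0,0],[0,0,0],80],[[0,0,0],[0,0,0],40],[[0,0,0],[0,0,0],40]])

```text
time_s: 10.65
position: [654.4, 88.3, 66.0]
tcp_rot: [2.221, 2.219, 0.003]
wrist_force: [0.8, 1.2, -0.6]
gripper_width: 52.9
gripper_force: 0.0
```

Call:
jog_arm(plan=[[[0,0,0],[0,0,0],40],[[0,0,0],[0,0,0],40],[[0,0,0],[0,0,0],40],[[0,0,0],[0,0,0],40],[[0,0,0],[0,0,0],40],[[0,0,0],[0,0,0],40],[[0,0,0],[0,0,0],40],[[0,0,0],[0,0,0],40]])

```text
time_s: 11.45
position: [654.4, 88.4, 66.2]
tcp_rot: [2.22, 2.22, 0.004]
wrist_force: [0.2, -0.9, 6.6]
gripper_width: 49.7
gripper_force: 40.3
```

Call:
jog_arm(plan=[[[0,0,-0.8],[0,0,0],40],[[0,-0.5,-0.8],[0,0,0],40],[[0,-0.8,0],[0,0,0],40],[[0,-0.8,0],[0,0,0],40],[[-0.5,-0.8,0],[0,0,0],40],[[-0.8,-0.7,0],[0,0,0],40],[[-0.8,-0.4,0],[0,0,0],40],[[-0.8,-0.18,0],[0,0,0],40]])

```text
time_s: 12.25
position: [483.3, -27.9, 128.5]
tcp_rot: [-2.22, -2.222, 0.001]
wrist_force: [0.1, -1.5, -1.3]
gripper_width: 49.9
gripper_force: 40.1
```

Call:
jog_arm(plan=[[[-0.9,0,0],[0,0,0],40],[[-0.6,0,0],[0,0,0],40],[[-0.2,0,0],[0,0,0],40],[[0,0,0],[0,0,0],40],[[0,0,0.6],[0,0,0],40],[[0,0,0.5],[0,0,0],40],[[0,0,0.3],[0,0,0],40],[[0,0,0],[0,0,0],40]])

```text
time_s: 13.05
position: [484.4, -94.0, 70.8]
tcp_rot: [-2.218, -2.22, 0.002]
wrist_force: [-0.2, -0.3, -2.3]
gripper_width: 49.4
gripper_force: 40.1
```

Call:
jog_arm(plan=[[[0,0.06,0.1],[0,0,0],40],[[0,0,0.05],[0,0,0],40],[[0,0,0.03],[0,0,0],40],[[0,0,0.02],[0,0,0],40],[[0,0,0],[0,0,0],40],[[0,0,0],[0,0,0],40],[[0,0,0],[0,0,0],40],[[0,0,0],[0,0,0],40]])

```text
time_s: 13.85
position: [488.2, -95.5, 64.2]
tcp_rot: [2.222, 2.221, 0.0]
wrist_force: [-0.2, -0.3, -1.6]
gripper_width: 49.5
gripper_force: 40.1
```

Call:
jog_arm(plan=[[[0,0,0.03],[0,0,0],40],[[0,0,0.03],[0,0,0],40],[[0,0,0],[0,0,0],40],[[0,0,0],[0,0,0],40],[[0,0,0],[0,0,0],40],[[0,0,0],[0,0,0],40],[[0,0,0],[0,0,0],40],[[0,0,0],[0,0,0],40]])

```text
time_s: 14.65
position: [488.2, -95.5, 62.1]
tcp_rot: [2.222, 2.221, 0.0]
wrist_force: [-2.5, 0.4, 5.0]
gripper_width: 49.7
gripper_force: 40.6
```

Call:
jog_arm(plan=[[[0,0,0],[0,0,0],80],[[0,0,0],[0,0,0],80],[[0,0,0],[0,0,0],80],[[0,0,0],[0,0,0],80],[[0,0,-0.4],[0,0,0],80],[[0,0,-0.9],[0,0,0],80],[[0,0,-1],[0,0,0],80],[[0,0,-1],[0,0,0],80]])

```text
time_s: 15.45
position: [487.6, -95.3, 194.8]
tcp_rot: [-2.221, -2.22, 0.001]
wrist_force: [1.4, -0.1, -0.3]
gripper_width: 80.0
gripper_force: 0.0
```

Call:
jog_arm(plan=[[[0.4,0.7,0],[0,0,0],80],[[0.4,0.8,0],[0,0,0],80],[[0.5,0.8,0],[0,0,0],80],[[0.5,0.8,0],[0,0,0],80],[[0.4,0.7,0],[0,0,0],80],[[0.26,0.5,0],[0,0,0],80],[[0,0,0],[0,0,0],80],[[0,0,0],[0,0,0],80]])

```text
time_s: 16.25
position: [659.6, 3.0, 193.1]
tcp_rot: [-2.22, -2.221, 0.002]
wrist_force: [0.1, 0.7, 0.6]
gripper_width: 80.0
gripper_force: 0.0
```

```bash
python3 - <<'E'
from cell import manip
from h import *
c=manip.read_camera('side')
cv2.imwrite('pics/p2side.png',cv2.resize(c['img'][100:360,200:520,::-1],None,fx=2,fy=2))
c=manip.read_camera('top');P=cloud(c).reshape(-1,3)
for n,(x,y),z in [('salt',(491,-178),(66,98)),('tin',(487,-93),(92,112)),('honey',(666,-82),(70,92))]:
    k=(abs(P[:,0]-x)<40)&(abs(P[:,1]-y)<38)&(P[:,2]>z[0])&(P[:,2]<z[1])
    if k.sum()>20: print(n,k.sum(),rect(P[k]),np.percentile(P[k,2],90))
E
```

```text
honey 502 (array([666.6, -68.7]), array([25.7, 51.6]), 86.53) 89.51880007900745
```

View pics/p2side.png

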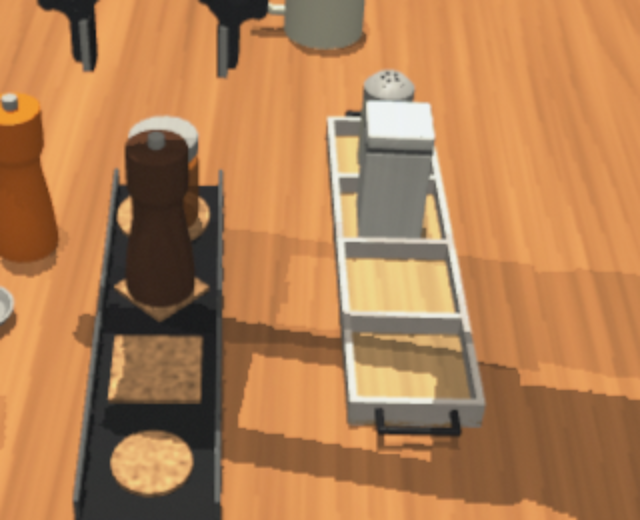

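Salt (crop 388,90) and tin (400,170) stand upright in the two right compartments. The gripper is over the dark mill at (157,215). I narrow the opening to stay clear of the orange mill and descend.

Call:
jog_arm(plan=[[[0,0.02,0],[0,0,0],60],[[0,0,0],[0,0,0],60],[[0,0,0.8],[0,0,0],60],[[0,0,0.7],[0,0,0],60],[[0,0,0.4],[0,0,0],60],[[0,0,0.2],[0,0,0],60],[[0,0,0],[0,0,0],60],[[0,0,0],[0,0,0],60]])

```text
time_s: 17.15
position: [661.5, 2.7, 110.6]
tcp_rot: [2.221, 2.22, 0.001]
wrist_force: [0.4, -1.0, 0.4]
gripper_width: 59.7
gripper_force: 0.0
```

Call:
jog_arm(plan=[[[0,0,0],[0,0,0],35],[[0,0,0],[0,0,0],35],[[0,0,0],[0,0,0],35],[[0,0,0],[0,0,0],35],[[0,0,0],[0,0,0],35],[[0,0,0],[0,0,0],35],[[0,0,0],[0,0,0],35],[[0,0,0],[0,0,0],35]])

```text
time_s: 17.95
position: [661.9, 2.8, 111.3]
tcp_rot: [2.22, 2.22, 0.002]
wrist_force: [-1.5, -0.6, 7.3]
gripper_width: 43.1
gripper_force: 40.9
```

Call:
jog_arm(plan=[[[0,0,-0.7],[0,0,0],35],[[0,0,-0.8],[0,0,0],35],[[0,-0.5,0],[0,0,0],35],[[0,-0.8,0],[0,0,0],35],[[0,-0.8,0],[0,0,0],35],[[-0.1,-0.8,0],[0,0,0],35],[[-0.1,-0.7,0],[0,0,0],35],[[-0.08,-0.5,0],[0,0,0],35]])

```text
time_s: 18.75
position: [494.5, -8.1, 169.7]
tcp_rot: [-2.221, -2.22, 0.001]
wrist_force: [0.2, -0.0, -1.2]
gripper_width: 42.8
gripper_force: 41.6
```

Call:
jog_arm(plan=[[[0,-0.3,0],[0,0,0],35],[[0,-0.07,0],[0,0,0],35],[[0,0,0],[0,0,0],35],[[0,0,0.5],[0,0,0],35],[[0,0,0.5],[0,0,0],35],[[0,0,0.3],[0,0,0],35],[[0,0,0.1],[0,0,0],35],[[0,0,0.05],[0,0,0],35]])

```text
time_s: 19.55
position: [483.2, -8.3, 111.4]
tcp_rot: [2.222, 2.221, 0.0]
wrist_force: [0.7, -0.3, -1.1]
gripper_width: 42.8
gripper_force: 41.6
```

Call:
jog_arm(plan=[[[0,0,0.05],[0,0,0],35],[[0,0,0],[0,0,0],35],[[0,0,0],[0,0,0],35],[[0,0,0],[0,0,0],35],[[0,0,0],[0,0,0],35],[[0,0,0],[0,0,0],35],[[0,0,0],[0,0,0],35],[[0,0,0],[0,0,0],35]])

```text
time_s: 20.35
position: [482.2, -8.3, 109.8]
tcp_rot: [-2.222, -2.221, -0.0]
wrist_force: [-0.4, -0.1, -2.1]
gripper_width: 43.2
gripper_force: 41.6
```

Need about 2.5 mm more.

Call:
jog_arm(plan=[[[0,0,0.03],[0,0,0],35],[[0,0,0.03],[0,0,0],35],[[0,0,0.01],[0,0,0],35],[[0,0,0],[0,0,0],35],[[0,0,0],[0,0,0],35],[[0,0,0],[0,0,0],35],[[0,0,0],[0,0,0],35],[[0,0,0],[0,0,0],35]])

```text
time_s: 21.15
position: [482.2, -8.3, 107.3]
tcp_rot: [2.222, 2.221, 0.0]
wrist_force: [-1.5, -0.4, 6.3]
gripper_width: 42.7
gripper_force: 42.3
```

Call:
jog_arm(plan=[[[0,0,0],[0,0,0],80],[[0,0,0],[0,0,0],80],[[0,0,0],[0,0,0],80],[[0,0,0],[0,0,0],80],[[0,0,0],[0,0,0],80],[[0,0,-0.4],[0,0,0],80],[[0,0,-0.7],[0,0,0],80],[[0,0,-0.7],[0,0,0],80]])

```text
time_s: 21.95
position: [481.6, -8.2, 179.3]
tcp_rot: [-2.221, -2.22, 0.001]
wrist_force: [0.0, -0.4, -1.1]
gripper_width: 80.0
gripper_force: 0.0
```

Call:
jog_arm(plan=[[[-0.3,0.7,0],[0,0,0],80],[[-0.3,0.8,0],[0,0,0],80],[[-0.3,0.8,0],[0,0,0],80],[[-0.3,0.8,0],[0,0,0],80],[[-0.3,0.7,0],[0,0,0],80],[[-0.3,0.5,0],[0,0,0],80],[[0,0.3,0],[0,0,0],80],[[0,0,0],[0,0,0],80]])

```text
time_s: 22.75
position: [667.2, -80.2, 178.5]
tcp_rot: [-2.222, -2.221, -0.001]
wrist_force: [-0.2, 0.0, -0.2]
gripper_width: 79.8
gripper_force: 0.0
```

```bash
python3 - <<'E'
from cell import manip
from h import *
c=manip.read_camera('wrist');cv2.imwrite('pics/w2.png',c['img'][:,:,::-1])
c=manip.read_camera('side');cv2.imwrite('pics/p3side.png',cv2.resize(c['img'][100:360,200:520,::-1],None,fx=2,fy=2))
P=cloud(c).reshape(-1,3)
k=(abs(P[:,0]-666)<40)&(abs(P[:,1]+82)<40)&(P[:,2]>80)&(P[:,2]<92);print(k.sum(),rect(P[k]) if k.sum()>9 else'')
print(manip.observe()['position'])
E
```

```text
689 (array([666.5, -80.5]), array([51.9, 56. ]), 4.92)
[664.99883222 -79.51257047 178.47361284]
```

View pics/p3side.png

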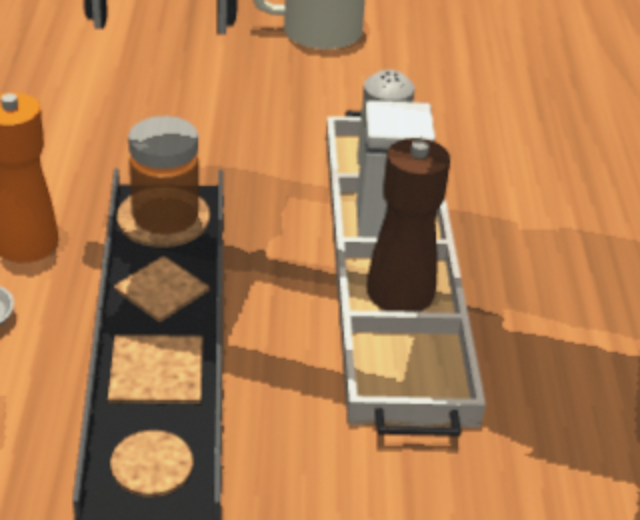

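The mill stands upright in the second compartment from the left (crop 405,225). Only the honey remains, at (164,175), with the gripper over it.

Call:
jog_arm(plan=[[[-0.03,0,0],[0,0,0],72],[[0,0,0.9],[0,0,0],72],[[0,0,0.9],[0,0,0],72],[[0,0,0.8],[0,0,0],72],[[0,0,0.5],[0,0,0],72],[[0,0,0.3],[0,0,0],72],[[0,0,0],[0,0,0],72],[[0,0,0],[0,0,0],72]])

```text
time_s: 23.65
position: [666.5, -81.5, 43.9]
tcp_rot: [2.221, 2.221, 0.001]
wrist_force: [0.7, -0.3, 0.4]
gripper_width: 72.2
gripper_force: 0.0
```

Call:
jog_arm(plan=[[[0,0,0],[0,0,0],45],[[0,0,0],[0,0,0],45],[[0,0,0],[0,0,0],45],[[0,0,0],[0,0,0],45],[[0,0,0],[0,0,0],45],[[0,0,0],[0,0,0],45],[[0,0,0],[0,0,0],45],[[0,0,0],[0,0,0],45]], newtons=50)

```text
time_s: 24.45
position: [667.3, -81.8, 44.8]
tcp_rot: [2.22, 2.22, 0.002]
wrist_force: [0.1, -0.1, 6.6]
gripper_width: 52.8
gripper_force: 53.2
```

Call:
jog_arm(plan=[[[0,0,-0.7],[0,0,0],45],[[0.4,0,-0.8],[0,0,0],45],[[0.8,-0.1,0],[0,0,0],45],[[0.8,-0.4,0],[0,0,0],45],[[0.8,-0.6,0],[0,0,0],45],[[0.7,-0.7,0],[0,0,0],45],[[0.4,-0.8,0],[0,0,0],45],[[0.05,-0.8,0],[0,0,0],45]])

```text
time_s: 25.25
position: [528.8, 78.5, 103.1]
tcp_rot: [-2.219, -2.223, -0.001]
wrist_force: [0.4, -1.3, -3.5]
gripper_width: 52.9
gripper_force: 54.1
```

Call:
jog_arm(plan=[[[0,-0.7,0],[0,0,0],45],[[0,-0.4,0],[0,0,0],45],[[0,-0.2,0],[0,0,0],45],[[0,0,0],[0,0,0],45],[[0,0,0.5],[0,0,0],45],[[0,0,0.5],[0,0,0],45],[[0,0,0.3],[0,0,0],45],[[0,0,0.1],[0,0,0],45]])

```text
time_s: 26.05
position: [478.6, 76.4, 45.8]
tcp_rot: [-2.222, -2.22, 0.001]
wrist_force: [-0.2, -1.0, -3.1]
gripper_width: 52.9
gripper_force: 54.0
```

Call:
jog_arm(plan=[[[0,0,0.1],[0,0,0],45],[[0,0,0],[0,0,0],45],[[0,0,0],[0,0,0],45],[[0,0,0],[0,0,0],45],[[0,0,0],[0,0,0],45],[[0,0,0],[0,0,0],45],[[0,0,0],[0,0,0],45],[[0,0,0],[0,0,0],45]])

```text
time_s: 26.85
position: [478.2, 76.6, 43.0]
tcp_rot: [-2.222, -2.221, -0.0]
wrist_force: [-0.8, 1.2, -3.1]
gripper_width: 53.1
gripper_force: 54.0
```

Call:
jog_arm(plan=[[[0,0,0.03],[0,0,0],45],[[0,0,0.03],[0,0,0],45],[[0,0,0],[0,0,0],45],[[0,0,0],[0,0,0],45],[[0,0,0],[0,0,0],45],[[0,0,0],[0,0,0],45],[[0,0,0],[0,0,0],45],[[0,0,0],[0,0,0],45]])

```text
time_s: 27.65
position: [478.2, 76.6, 40.8]
tcp_rot: [2.222, 2.221, 0.0]
wrist_force: [-1.8, 0.5, 6.0]
gripper_width: 53.0
gripper_force: 54.5
```

Call:
jog_arm(plan=[[[0,0,0],[0,0,0],75],[[0,0,0],[0,0,0],75],[[0,0,0],[0,0,0],75],[[0,0,0],[0,0,0],75],[[0,0,0],[0,0,0],75],[[0,0,-0.4],[0,0,0],75],[[0,0,-0.9],[0,0,0],75],[[0,0,-0.9],[0,0,0],75]])

```text
time_s: 28.45
position: [477.3, 76.5, 128.9]
tcp_rot: [-2.221, -2.22, 0.003]
wrist_force: [0.6, 0.1, -0.1]
gripper_width: 75.0
gripper_force: 0.0
```

Call:
jog_arm(plan=[[[0,0,-0.9],[0,0,0],75],[[0,0,-0.9],[0,0,0],75],[[0.8,0.6,0],[0,0,0],75],[[0.8,0.8,0],[0,0,0],75],[[0.8,0.8,0],[0,0,0],75],[[0.8,0.8,0],[0,0,0],75],[[0.4,0.4,0],[0,0,0],75],[[0,0,0],[0,0,0],75]])

```text
time_s: 29.25
position: [616.4, 222.8, 200.1]
tcp_rot: [2.219, 2.223, 0.003]
wrist_force: [0.2, -0.5, 0.7]
gripper_width: 74.9
gripper_force: 0.0
```

```bash
python3 - <<'E'
from cell import manip
from h import *
c=manip.read_camera('top');cv2.imwrite('pics/end.png',c['img'][:,:,::-1])
P=cloud(c).reshape(-1,3)
for n,(x,y),z in [('salt',(491,-178),(64,98)),('tin',(487,-93),(92,112)),('mill',(483,-8),(105,138)),('honey',(479,76),(70,92))]:
    k=(abs(P[:,0]-x)<40)&(abs(P[:,1]-y)<38)&(P[:,2]>z[0])&(P[:,2]<z[1])
    if k.sum()>20: print(n,(x,y),k.sum(),rect(P[k]),np.percentile(P[k,2],[50,95]))
E
```

```text
salt (491, -178) 720 (array([ 490.7, -177.8]), array([41.9, 40.1]), 89.62) [87.41997122 91.7315689 ]
tin (487, -93) 1306 (array([488.4, -93.6]), array([49.8, 50.4]), 0.64) [105.78153045 107.67621359]
mill (483, -8) 791 (array([481.6,  -8.6]), array([42.6, 41.9]), 89.94) [131.89548607 133.61587438]
honey (479, 76) 1136 (array([479. ,  75.4]), array([52.1, 52.8]), 0.18) [83.87473357 85.72882339]
```

View pics/end.png

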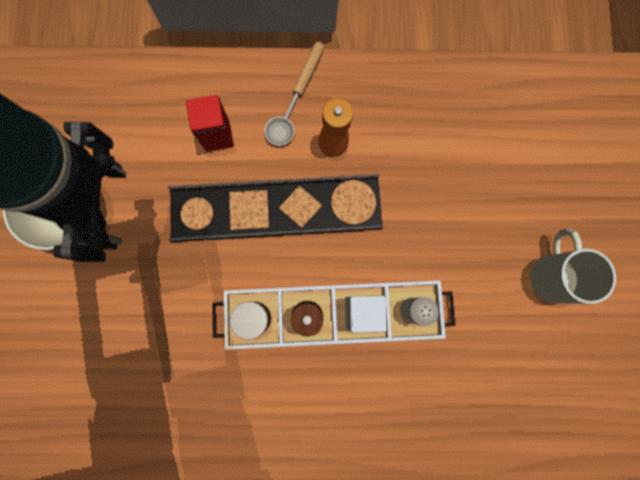

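All four stand centred in the caddy, left to right: honey (248,320), mill (307,319), tin (367,314), salt (423,312). Coasters on the rack read salt, tin, mill, honey, so the order is reversed as asked.

```bash
python3 -c "
from cell import manip
print(manip.hand_in())"
```

```text
the job is handed in; nothing more can be done
None
```

I moved all four things into the caddy in reversed order (left to right: honey jar, pepper mill, tea tin, salt shaker) and handed the job in; the final camera check showed each upright and within about 2 mm of its compartment's centre, but the hand-in returned no verdict.

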